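# Re-sort the components in their shaped trays

## Robot

A 6-joint arm with a two-finger parallel gripper is mounted at the origin on the work surface. World frame = base frame: x ahead of the robot, y to its left, z up, the work surface at z = 0. Lengths are in mm, angles in rad, forces in N, time in s.
With the tool pointing down it reaches from about 275 to 825 mm from the base axis. Payload 4.9 kg.
Tool frame: the origin (TCP) lies at the very end of the fingers, on their centre line; the grasp point (between the pads) lies 19 mm behind it; z points along the fingers, y is the line along which they close (so a half turn about z gives the same grasp; the last joint's range is limited). The gripper opens to 85 mm and grips with 20 to 120 N. Pads are 22 mm wide; open, the fingers measure 114 mm over their backs; the gripper's body (76 mm by 85 mm) begins 54 mm behind the grasp point. The pads swing forward as they close: fully open they stand 13 mm farther back than shut.
Start: joints at [-1.367, 0.326, -0.193, 1.052, 0, 1.437], TCP at [182.289, -518.931, 231.281] pointing down, gripper open.
Joint ranges: [-2.65, 2.65], [-0.97, 1.79], [-1.3, 1.35], [-1.93, 2.1], [-1.47, 1.37], [-3.14, 3.14]. Speed limits (rad/s): [2.57, 2.57, 3.14, 3.14, 3.14, 3.14].

## Interface

Orientations are given as [roll, pitch, yaw] about the fixed x, y, z axes, in that order (R = Rz(yaw) Ry(pitch) Rx(roll)).
In Python, from bench import bot, solve_ik, imaging gives the robot as it stands. Calls block until the motion is done:
- bot.move_ptp(position, orientation): joint-space move of the TCP to a pose.
- bot.movel(position, rot=None, max_speed=150, threshold=None): straight line of the TCP; rot=None keeps the orientation; max_speed is the mean speed in mm/s. With threshold (N) it stops when the force on the tool has changed by that much, and returns True; else False.
- bot.move_j(angles): joint-space move.
- bot.grip(opening, effort=None): opening from 0.0 (shut) to 1.0 (fully open); effort is the grip in N (None keeps the last); returns when the fingers have stopped.
- bot.dwell(seconds).
- solve_ik(position, orientation): joint angles nearest the present ones, or None.
- bot.get_state(): the state.
- imaging.capture(name): name is "scene" or "top"; returns the picture (384x512x3 uint8, blue, green, red); there is no depth.
- imaging.camera_model(name): a dict with "K" (3x3 intrinsics, pixels), "position" and "rotation" of the camera in the world. Camera axes: x right, y up, looking along -z (the intrinsics and any distortion apply to the point x, -y, -z); pixel columns grow to the right and rows downward; lengths in mm; the calibration is good to about 2 mm. A picture is of the moment at which its call begins. camera_model takes no time and is no camera call.
A pose or a line that the arm cannot do raises bot.IKError and nothing moves.
- bot.sign_off(): hands the job in; it is judged then, once.
The state is a dict: "t": time; "qpos": joint angles; "joint_velocities": joint speeds; "effort": joint torques, N m; "tcp_pos": TCP position; "orientation": TCP orientation; "contact_force": force on the tool from outside, world axes, zero at the start; "wrist_torque": the same for the moment, N m; "opening": opening from 0.0 (shut) to 1.0 (fully open); "gripper_force": force on a finger pad.
Only numpy, scipy, OpenCV 4.12 (cv2) and the standard library are available. Lean on these libraries where they do the work, as an engineer would, in place of code of your own. Each camera call takes 0.05 s, during which the arm holds its last target. There are 200 camera calls.

## Task

The three components on the soldering bench stand in one another's trays. Put each in the middle of the steel tray that has the shape of its own base: the round capacitor in the round tray, the square heat sink in the square tray, and the transformer in the oblong tray, lying lengthwise along it. Park one of them upright on the middle of the empty cork mat on the way, leave all three standing upright, and do not disturb the tape roll, the screwdriver or the spray can.

Things in the scene. Friction and masses are not known exactly. Their poses are not given: they have to be found in the camera images.
- capacitor: Large electrolytic capacitor: an upright dark grey cylinder, 50 mm in diameter, with a black top and two small aluminium terminals; the cylinder is 66 mm high, 70 mm with the terminals; about 0.22 kg. Origin: centre of its underside, z up. It starts in the square tray.
- heat_sink: Aluminium heat sink: a square block 54 x 54 mm, 40 mm high, with upright fins over its full height (they run along its own x; it can be gripped across x or across y); about 0.16 kg. Origin: centre of its underside, z up, x and y square to its sides. It starts in the oblong tray.
- transformer: Small transformer: steel foot plate 80 (x) by 44 (y) by 3 mm; on it a dark iron core 66 (x) by 24 (y) mm, 56 mm high in all; through the core a copper winding block 40 (x) by 46 (y) mm at heights 8 to 46 mm above the underside: grip this across y. About 0.45 kg. Origin: centre of its underside, z up, x lengthwise. It starts in the round tray.
- round_tray: Round steel tray, 116 mm across outside, 110 mm inside, with a low rim. Its origin is the centre of its underside, z up; the floor inside is 3 mm above the bench and the rim, 3 mm thick, is 8 mm high. Fixed to the bench. Target of the capacitor.
- square_tray: Square steel tray, 100 x 100 mm outside, 94 x 94 mm inside, with a low rim. Its origin is the centre of its underside, z up; the floor inside is 3 mm above the bench and the rim, 3 mm thick, is 8 mm high. Fixed to the bench. x and y run along its sides. Target of the heat sink.
- oblong_tray: Oblong steel tray, 136 mm (its x) by 82 mm (its y) outside, 130 x 76 mm inside, with a low rim. Its origin is the centre of its underside, z up; the floor inside is 3 mm above the bench and the rim, 3 mm thick, is 8 mm high. Fixed to the bench. x runs lengthwise. Target of the transformer.
- cork_mat: Empty square cork mat, 110 x 110 mm and 5 mm thick, the free spot for parking one component. Fixed. Origin: centre of its underside, z up.
- tape_roll: Bystander: yellow roll of tape lying flat, 84 mm across, 19 mm high. Loose. Origin: centre of its underside.
- screwdriver: Bystander: screwdriver with an orange handle, 180 mm long, lying flat along its own x, handle to -x. Loose. Its origin lies underneath it, on the bench.
- spray_can: Bystander: aluminium spray can with a red cap, 60 mm in diameter, 150 mm high, upright. Loose. Origin: centre of its underside.
There are look-alikes about, which are no part of the job. Leave any red look-alike of the round_tray alone.

How it is judged:
By the outcome, as a careful person would: the job done as asked, in the order asked, and still so for the second after the job is handed in, with the robot touching nothing.
It also fails if it takes over 115 s, if anything falls off the work surface, if the arm or the gripper's body presses on something with over 40 N, if the wrist force passes 120 N, or if a joint passes its speed limit or range.

## Working session

There is one attempt and no reset: what is moved stays moved. The work goes in short steps, each a Python script; the robot and the scene stay as the last script left them, time stands still between calls to the robot, and variables do not carry over. Pictures are saved under pics/ and viewed, at most 14 in all, crops included, and the job is handed in when it is done.

```bash
ls; mkdir -p pics; python3 - <<'E'
from bench import bot, imaging
import cv2
for n in ("top","scene"):
    im=imaging.capture(n); cv2.imwrite(f"pics/{n}0.png",cv2.resize(im,(800,600),interpolation=cv2.INTER_CUBIC)); cv2.imwrite(f"raw_{n}.png",im)
    print(n,imaging.camera_model(n))
print(bot.get_state())
E
```

```text
pics
top {'K': array([[450.48031936,   0.        , 256.74232893],
       [  0.        , 450.48031936, 191.70032766],
       [  0.        ,   0.        ,   1.        ]]), 'position': array([ 363.04534164,   -5.81316294, 1146.09824247]), 'rotation': array([ 1.99793514e-01, -1.78550168e-04, -1.53937488e+00])}
scene {'K': array([[356.51575101,   0.        , 256.27239007],
       [  0.        , 356.51575101, 191.61235757],
       [  0.        ,   0.        ,   1.        ]]), 'position': array([1031.63324186, -394.90574586,  924.35997173]), 'rotation': array([ 0.60594407, -0.01665209,  0.86437014])}
{'t': 0.1, 'qpos': array([-1.36720546e+00,  3.26882744e-01, -1.93448919e-01,  1.05200323e+00,
       -1.01211475e-05,  1.43662170e+00]), 'joint_velocities': array([-0.00105844, -0.00119545,  0.00038236, -0.00068336,  0.00102862,
       -0.00149806]), 'effort': array([ 2.08354359e-04, -4.44240046e+01,  2.63038838e+01,  7.88865611e-03,
       -5.44173372e-05,  1.39947051e-06]), 'tcp_pos': array([ 182.1770081 , -518.41800712,  230.58634035]), 'orientation': array([-3.14006656e+00, -1.95788075e-04,  3.37765360e-01]), 'contact_force': array([-0.39121063, -0.37197378,  0.25570288]), 'wrist_torque': array([ 0.03311724, -0.02368758, -0.01963838]), 'gripper_force': 0.0, 'opening': 0.9995063508612696}
```

View pics/top0.png

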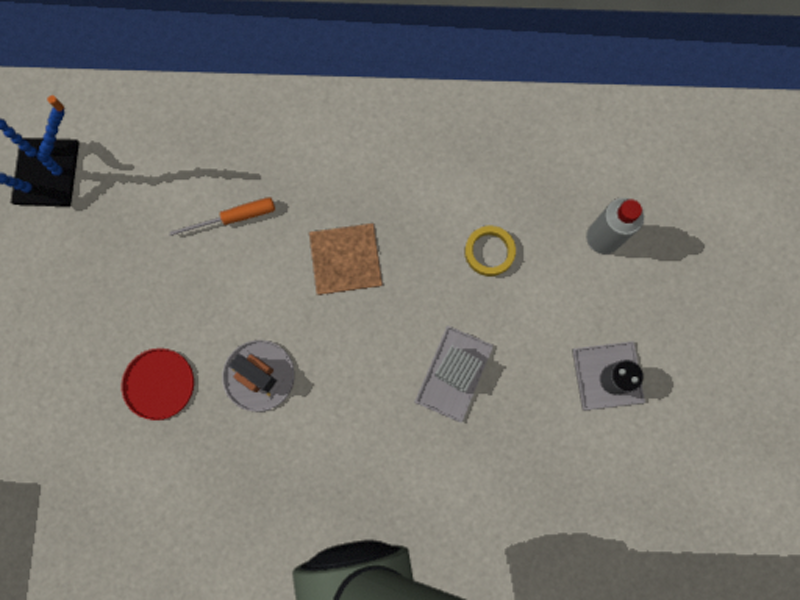

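View pics/scene0.png

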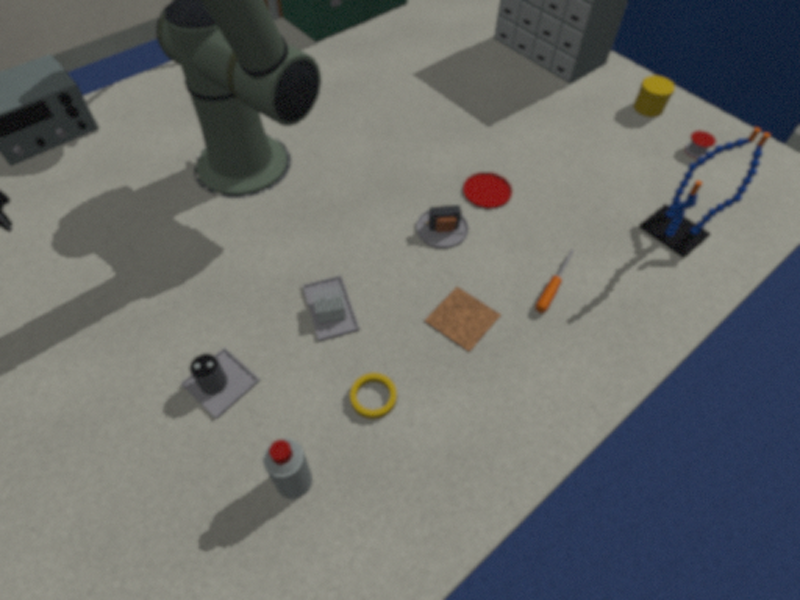

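Red look-alike of the round tray is at top-view (158,384). The steel round tray, at (260,376), holds the transformer. The oblong tray is at (457,374) with the heat sink, the square tray at (610,377) with the capacitor, and the cork mat at (346,259). Next I'll check an enlarged crop and measure.

```bash
cat > h.py <<'E'
import cv2, numpy as np
from scipy.spatial.transform import Rotation as R
from bench import bot, imaging, solve_ik
def cam(n):
    c=imaging.camera_model(n); return c["K"],c["position"],R.from_euler("xyz",c["rotation"]).as_matrix()
def ray(n,px,z):
    K,p,M=cam(n); px=np.atleast_2d(px).astype(float)
    d=np.c_[(px[:,0]-K[0,2])/K[0,0],-(px[:,1]-K[1,2])/K[1,1],-np.ones(len(px))]@M.T
    return (p+d*((z-p[2])/d[:,2])[:,None])[:,:2]
def proj(n,P):
    K,p,M=cam(n); q=(np.atleast_2d(P)-p)@M
    return np.c_[K[0,0]*q[:,0]/-q[:,2]+K[0,2],-K[1,1]*q[:,1]/-q[:,2]+K[1,2]]
def blob(mask,box):
    """largest contour of the mask inside box x0,y0,x1,y1"""
    m=np.zeros(mask.shape,np.uint8); x0,y0,x1,y1=box; m[y0:y1,x0:x1]=mask[y0:y1,x0:x1]*255
    c=cv2.findContours(m,cv2.RETR_EXTERNAL,cv2.CHAIN_APPROX_NONE)[0]
    return max(c,key=cv2.contourArea)[:,0,:]
def rect(n,c,z): 
    (x,y),(w,h),a=cv2.minAreaRect(ray(n,c,z).astype(np.float32))
    if w<h: w,h,a=h,w,a+90
    a=(a+90)%180-90
    return np.round([x,y,w,h,a],1)
E
python3 - <<'E'
from h import *
im=cv2.imread("raw_top.png"); f=im.astype(int)
crop=im[205:280,130:430]; cv2.imwrite("pics/crop1.png",cv2.resize(crop,(800,200),interpolation=cv2.INTER_CUBIC))
dif=f[...,0]-f[...,2]; v=f.max(2); red=(f[...,2]-f[...,0]>90)&(f[...,1]<60)
print("base",proj("top",[0,0,0]),proj("scene",[0,0,0]))
steel=(dif>-6)&(v>70)&(v<235); cv2.imwrite("m.png",steel*255)
dark=v<75
cork=(f[...,2]-f[...,0]>45)
print("cork",rect("top",blob(cork,(190,135,250,195)),5))
for n,b in dict(round=(138,210,196,270),oblong=(260,205,322,275),square=(362,212,420,268)).items():
    c=blob(steel,b); print(n,rect("top",c,6), cv2.minEnclosingCircle(ray("top",c,6).astype(np.float32)))
print("core",rect("top",blob(dark,(140,215,190,260)),56))
c=blob(v<60,(380,220,415,258));print("cap",rect("top",c,66),cv2.boundingRect(c))
vis=np.vstack([np.hstack([im[205:280,130:430],]),np.repeat((steel*255)[205:280,130:430,None],3,2),np.repeat((dark*255)[205:280,130:430,None],3,2)]).astype(np.uint8)
cv2.imwrite("pics/crop1.png",cv2.resize(vis,(800,600),interpolation=cv2.INTER_CUBIC))
E
```

```text
base [[249.27780233 441.48148109]] [[154.5236154  103.55148596]]
cork [662.3  98.5 108.3 108.2  10.1]
round [461.4 229.1 114.  111.3   3.6] ((462.3669738769531, 228.7181854248047), 58.2113037109375)
oblong [475.4 -87.6 136.4  82.1 -21.7] ((475.372314453125, -86.86968231201172), 76.49162292480469)
square [ 479.9 -336.8  101.9  100.   -81.2] ((479.44989013671875, -336.76318359375), 69.54080200195312)
core [464.9 224.2  76.9  43.5  48.1]
cap [ 471.3 -340.7   63.9   46.5  -72.6] (385, 231, 27, 21)[ WARN:0@0.353] global loadsave.cpp:1063 imwrite_ Unsupported depth image for selected encoder is fallbacked to CV_8U.
```

View pics/crop1.png

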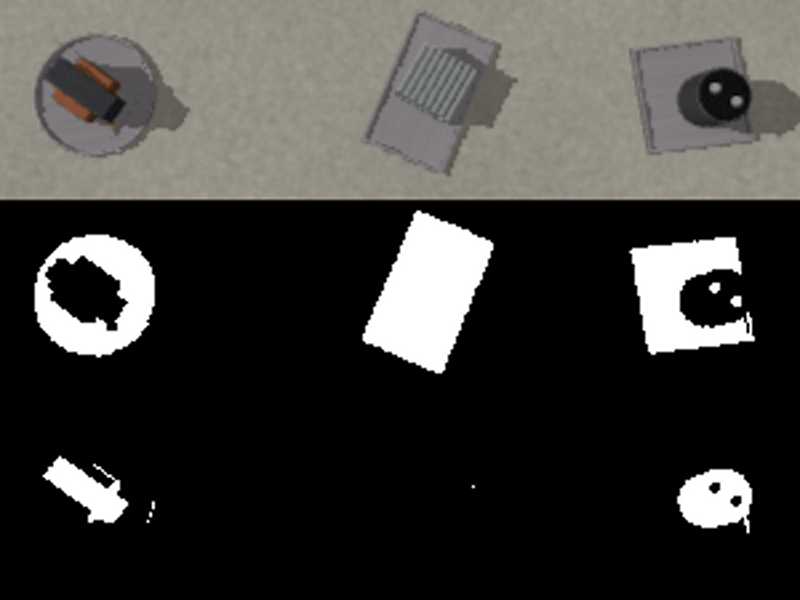

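The crop confirms the steel round tray holds the transformer, and the red one is plain. Tray sizes match to 1–2 mm. The component tops need a closer crop.

```bash
python3 - <<'E'
from h import *
a=cv2.imread("raw_top.png"); b=cv2.imread("raw_scene.png")
def c(im,x,y): 
    return cv2.resize(im[y:y+36,x:x+32],(266,300),interpolation=cv2.INTER_CUBIC)
P=[(142,220),(276,214),(378,224)]; S=[(268,126),(192,178),(116,220)]
cv2.imwrite("pics/crop2.png",np.vstack([np.hstack([c(a,*p) for p in P]),np.hstack([c(b,*p) for p in S])]))
E
```

```text
(no output)
```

View pics/crop2.png

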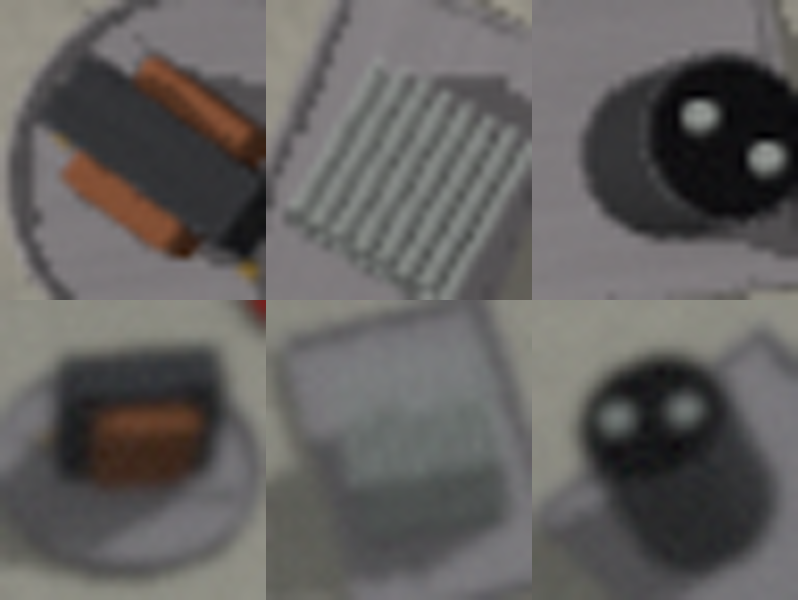

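Top row of the crop: the core top's corners are at about (92,50), (38,115), (222,235) and (268,170). The heat-sink top's are at (378,65), (288,212), (440,295) and (532,145). The capacitor terminals are at (700,116) and (768,158). I'll convert these and check them against the known sizes and the scene view.

```bash
python3 - <<'E'
from h import *
def cv(p,x,y,o): p=np.array(p,float)-[o,0]; return np.c_[x+p[:,0]/8.3125-.44,y+p[:,1]/8.333-.44]
tr=cv([(92,50),(38,115),(222,235),(268,170)],142,220,0)
hs=cv([(378,65),(288,212),(440,295),(532,145)],276,214,266)
ca=cv([(700,116),(768,158)],378,224,532)
print("core",rect("top",tr,56),"hs",rect("top",hs,40), ray("top",hs,40).mean(0))
t=ray("top",ca,70); print("cap",t,t.mean(0),np.linalg.norm(t[0]-t[1]))
# mask of core top by brightness
v=cv2.imread("raw_top.png").astype(int); s=v.max(2)-v.min(2); m=(v.max(2)>40)&(v.max(2)<80)&(s<16)
c=blob(m,(142,220,175,258)); print("core mask",rect("top",c,56))
cy=blob(v.max(2)<35,(380,222,415,258)); print("cap top",rect("top",cy,66))
# scene checks: copper winding top front edge, capacitor terminals
sc=cv([(615,418),(684,410)],116,220+0,532)
sc=cv([(615,118),(684,110)],116,220,532); t=ray("scene",sc,70); print("cap scene",t.mean(0))
c2=cv([(62,350-300),(218,348-300),(218,382-300),(62,386-300)],268,126,0); print("core scene",rect("scene",c2,56))
h2=cv([(336,118),(478,95),(500,165),(350,190)],192,178,266); print("hs scene",rect("scene",h2,40))
E
```

```text
core [465.4 231.6  65.2  24.1  58.3] hs [481.3 -91.2  55.1  51.  -30.2] [481.13574584 -91.0115607 ]
cap [[ 479.94319276 -339.30830706]
 [ 468.5311449  -358.4250362 ]] [ 474.23716883 -348.86667163] 22.263965709950952
core mask [462.4 231.3  74.9  32.   63.2]
cap top [ 474.7 -348.3   43.7   43.   -88.2]
cap scene [ 476.50181869 -348.44857746]
core scene [464.  232.5  64.6  19.8  51.5]
hs scene [494.  -99.7  55.   31.9  61.6]
```

All positions fit the known sizes: transformer (465,232) at 58°, sink (481,−91) at −30°, capacitor (475,−348.5). I'm parking the heat sink on the mat first.

```bash
cat >> h.py <<'E'
UP=190
def best(x,y,z,deg,step):
    """tool-down yaw among deg + k*step whose IK keeps the last joint nearest mid-range"""
    c=[]
    for k in np.arange(deg-360,deg+360,step):
        if abs(k)>200: continue
        q=solve_ik([x,y,z],[np.pi,0,np.radians(k)])
        if q is not None: c.append((abs(q[5])+.2*abs(q[5]-bot.get_state()["qpos"][5]),k))
    return min(c)[1]
def go(x,y,deg,step=180):
    k=best(x,y,UP,deg,step); bot.move_ptp([x,y,UP],[np.pi,0,np.radians(k)]); return k
def pick(x,y,z,deg,width,effort,step=180):
    bot.grip(1.0); k=go(x,y,deg,step)
    bot.movel([x,y,z+70],max_speed=200)
    hit=bot.movel([x,y,z],max_speed=80,threshold=12)
    bot.grip(0.0,effort); s=bot.get_state()
    print("pick yaw",k,"hit",hit,"width",85*s["opening"],"want",width,"F",s["gripper_force"],"tcp",s["tcp_pos"].round(1))
    bot.movel([x,y,UP],max_speed=150); s=bot.get_state()
    print("lifted width",85*s["opening"],"F",s["gripper_force"],"fz",s["contact_force"].round(1),"t",s["t"])
    return k
def place(x,y,z,deg,open_,step=180):
    k=go(x,y,deg,step); bot.movel([x,y,z+40],max_speed=150)
    hit=bot.movel([x,y,z],max_speed=40,threshold=8); s=bot.get_state()
    bot.grip(open_); bot.dwell(.2)
    print("place yaw",k,"hit",hit,"tcp",s["tcp_pos"].round(1),s["orientation"].round(3))
    bot.movel([x,y,z+70],max_speed=120); bot.movel([x,y,UP],max_speed=250); print("t",bot.get_state()["t"])
    return k
def shot(name,tag):
    im=imaging.capture(name); cv2.imwrite(f"raw_{tag}.png",im); return im
E
python3 - <<'E'
from h import *
pick(481,-91,10,-30.2,54,40,90)
place(662.3,98.5,12,10.1,.95,90)
E
```

```text
pick yaw 149.8 hit False width 53.588304450196645 want 54 F 42.100210189819336 tcp [481.5 -91.1  10.7]
lifted width 53.48440897334659 F 41.89987778663635 fz [-0.4 -0.5 -0.7] t 5.6833
place yaw -169.89999999999998 hit True tcp [661.7  98.5  12.7] [ 3.141e+00 -1.000e-03 -2.965e+00]
t 10.6083
```

```bash
python3 - <<'E'
from h import *
pick(465,232,12,58.3,46,70)
place(475.4,-87.4,12.5,-21.7,.8)
pick(475,-348.5,20,0,50,50,30)
im=shot("top","b"); cv2.imwrite("pics/b.png",cv2.resize(im[120:280,130:430],(800,427),interpolation=cv2.INTER_CUBIC))
E
```

```text
pick yaw -121.69999999999999 hit False width 45.089548762194724 want 46 F 72.6083779335022 tcp [465.4 232.2  12.6]
lifted width 44.94195690357256 F 71.76783800125122 fz [-0.1 -0.2 -3.7] t 15.275
place yaw 158.3 hit True tcp [474.9 -87.2  12.6] [-3.142e+00 -1.000e-03  2.763e+00]
t 20.3917
pick yaw 150 hit False width 48.875814163042676 want 50 F 51.725916266441345 tcp [ 475.5 -348.8   20.7]
lifted width 48.74629453595228 F 51.923044323921204 fz [ 0.3  0.2 -2.8] t 25.1083
```

View pics/b.png

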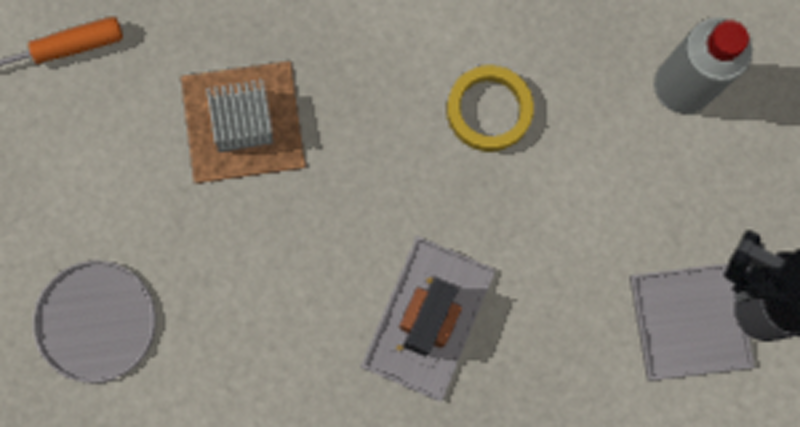

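Heat sink is parked on the mat at crop (240,115). The transformer lies lengthwise in the oblong tray at (431,317), and the round tray (97,322) is now empty. I'll refine the round tray's centre from this image and place the capacitor.

```bash
python3 - <<'E'
from h import *
f=cv2.imread("raw_b.png").astype(int); v=f.max(2); s=v-f.min(2)
steel=(f[...,0]-f[...,2]>-6)&(v>70)&(v<235)
c=blob(steel,(138,210,193,270)); C,r=cv2.minEnclosingCircle(ray("top",c,7).astype(np.float32)); e=cv2.fitEllipse(ray("top",c,7).astype(np.float32)); print("round",C,r,e)
core=(v>35)&(v<85)&(s<16); c=blob(core,(270,220,312,260)); print("core",rect("top",c,59))
bright=(abs(f[...,0]-f[...,2])<18)&(v>60); c=blob(bright,(205,147,235,180)); print("sink",rect("top",c,45))
e=e[0]
if abs(e[0]-462)<6 and abs(e[1]-229)<6: place(e[0],e[1],20.5,0,.9,30)
bot.move_ptp([480,-250,UP],bot.get_state()["orientation"])
im=shot("top","c"); k=cv2.INTER_CUBIC
t=lambda x,y:cv2.resize(im[y:y+60,x:x+66],(400,364),interpolation=k)
cv2.imwrite("pics/c.png",np.hstack([t(135,205),t(258,205)]))
cv2.imwrite("pics/c2.png",cv2.resize(im[140:200,186:252],(660,600),interpolation=k))
E
```

```text
round (462.2516784667969, 228.58065795898438) 58.14274597167969 ((462.1720275878906, 228.57025146484375), (112.7257080078125, 113.39420318603516), 3.896522045135498)
core [469.2 -90.6  70.1  35.1 -22. ]
sink [656.9  97.   62.8  54.2  11.6]
place yaw -150 hit True tcp [461.6 228.4  20.7] [ 3.141e+00 -1.000e-03 -2.618e+00]
t 31.0917
```

View pics/c.png

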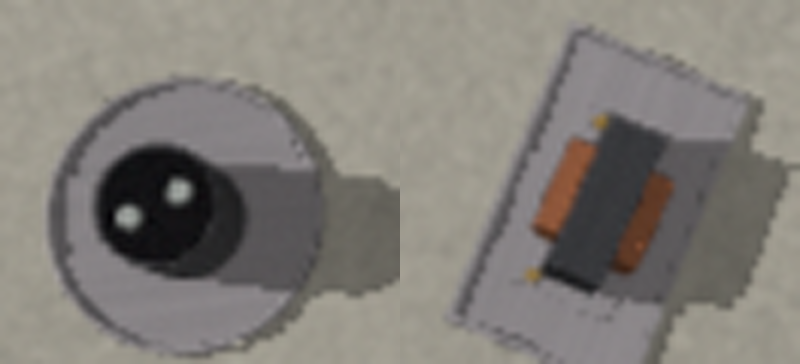

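View pics/c2.png

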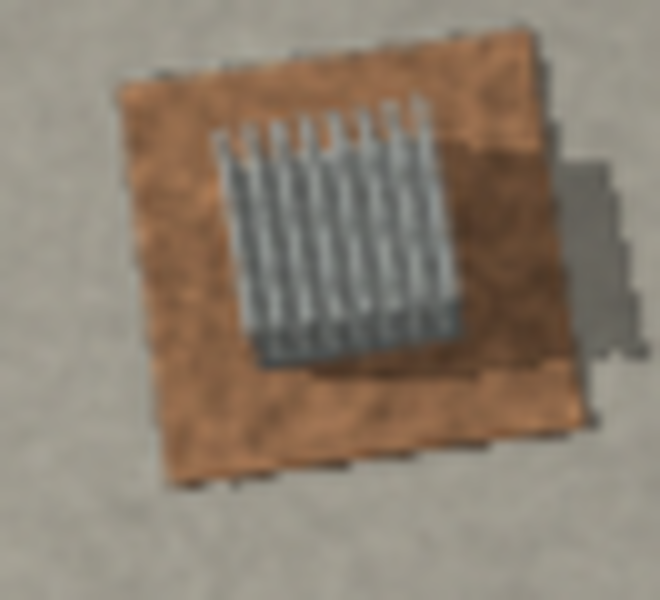

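The capacitor stands in the round tray with its terminals at (128,216) and (180,190). The core top's corners are near (612,113), (670,138), (606,280) and (549,262). The parked sink's top corners are (215,130), (425,97), (460,303) and (247,332).

```bash
python3 - <<'E'
from h import *
f=lambda p,x,y,s,o: np.c_[x+(np.array(p,float)[:,0]-o)/s-.4,y+np.array(p,float)[:,1]/s-.4]
t=ray("top",f([(128,216),(180,190)],135,205,6.06,0),73); print("cap",t.mean(0),"tray 462.2 228.6")
k=f([(612,113),(670,138),(606,280),(549,262)],258,205,6.06,400); print("core",rect("top",k,59),ray("top",k,59).mean(0))
cp=f([(572,140),(674,180),(630,273),(533,228)],258,205,6.06,400); print("winding",ray("top",cp,45).mean(0),"tray 475.4 -87.4 -21.7")
h=f([(215,130),(425,97),(460,303),(247,332)],186,140,10,0); print("sink",rect("top",h,45),ray("top",h,45).mean(0),"mat 662.3 98.5 10.1")
E
```

```text
cap [460.35618233 227.44477735] tray 462.2 228.6
core [473.  -88.2  64.8  25.1 -21.8] [473.68522503 -88.01286394]
winding [472.11307565 -86.23536751] tray 475.4 -87.4 -21.7
sink [661.5  98.1  55.3  54.   11.7] [661.83306078  98.1699431 ] mat 662.3 98.5 10.1
```

Capacitor and transformer are both within about 3 mm of centre. Next I pick the sink across its other axis, which centres it that way too, re-measure the empty square tray, and place it.

```bash
python3 - <<'E'
from h import *
pick(661.8,98.2,12,100.1,54,40)
f=shot("top","d").astype(int); v=f.max(2)
steel=(f[...,0]-f[...,2]>-6)&(v>70)&(v<235)
c=blob(cv2.morphologyEx(steel.astype(np.uint8),cv2.MORPH_OPEN,np.ones((3,3))),(362,212,420,268)); r=rect("top",c,7); print("square",r)
ok=abs(r[2]-100)<4 and abs(r[3]-100)<4
x,y,a=(r[0],r[1],r[4]) if ok else (479.9,-336.8,8.8)
place(x,y,10.5,a,.95,90)
bot.move_ptp([450,100,260],bot.get_state()["orientation"])
im=shot("top","e"); s=shot("scene","e2")
cv2.imwrite("pics/e.png",np.hstack([cv2.resize(im[205:275,360:425],(557,600),interpolation=cv2.INTER_CUBIC)]))
cv2.imwrite("pics/e2.png",cv2.resize(s,(800,600)))
E
```

```text
pick yaw -79.89999999999998 hit False width 53.1768144795105 want 54 F 43.17843496799469 tcp [662.5  98.2  12.9]
lifted width 53.25983063759664 F 42.70433306694031 fz [-0.8  0.  -1.3] t 38.0583
square [ 479.9 -336.8  101.    99.1  -81.5]
place yaw -171.5 hit True tcp [ 479.5 -336.4   10.9] [ 3.141e+00 -1.000e-03 -2.993e+00]
t 43.7833
```

View pics/e.png

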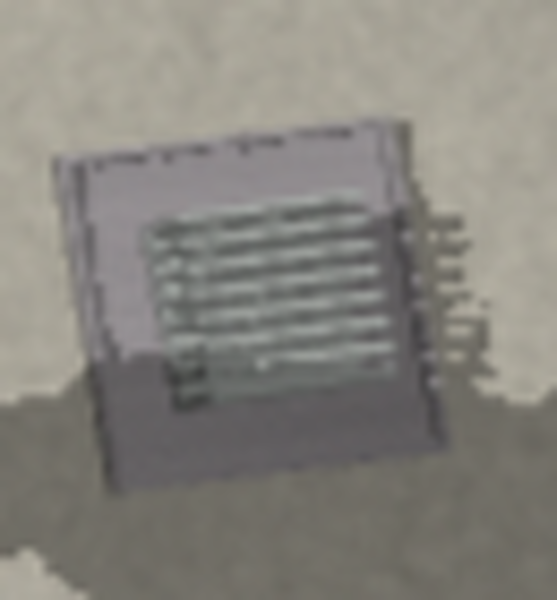

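View pics/e2.png

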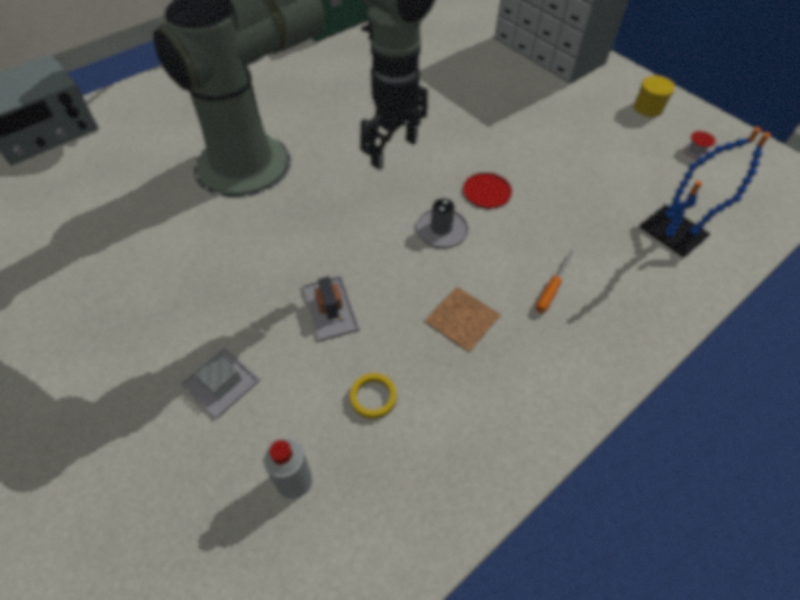

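The sink sits about 20 mm from the tray's left inner wall, where a centred one would be 20 mm. All three components are upright in their own trays, the mat is empty again, and the tape roll, screwdriver and can are where they were.

```bash
python3 -c "
from bench import bot
print(bot.get_state()['t'],bot.sign_off())"
```

```text
the job is handed in; nothing more can be done
45.5083 None
```

The job is handed in at 45.5 s: capacitor, heat sink and transformer stand upright near the middle of the round, square and oblong trays (about 3 mm off at most by my measurements), with the heat sink parked on the cork mat on the way and the tape roll, screwdriver and spray can seen in place.

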